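Close the kiln over the blue glass

TASK

Two small kilns stand open on the glass bench, one holding a blue glass paperweight and the other an amber one. Push the heavy lid of the kiln with the blue paperweight slowly down until it is fully shut, without letting it slam, then let go of it. Leave the other kiln standing open.

Things in the scene. Friction and masses are not known exactly. Their poses are not given: they have to be found in the camera images.
- kiln_a: Kiln holding the BLUE glass dome (46 mm across, 39 high), left or right: fixed grey box on a brick plinth 0 to 45 mm high: 180 (x) by 200 (y) by 130 mm high, white chamber 120 by 140, 70 deep, black control panel on the -x side. Origin: centre of its underside (on the plinth), z up. The lid's hinge axis runs along y through (90, 0, 130.5) mm of this frame, on the +x rim.
- lid_a (a joint): Lid of kiln_a, rad: 0 shut, starts 1.35 to 1.6 open. Steel slab about 0.9 kg, 180 mm hinge to lip, 200 wide, 30 thick; underside plane passes through the hinge axis; shut, its outer face is 160.5 mm above the kiln's underside. Bar handle 35 mm off the lip. Stiff hinge: stays at any angle, moves only while pushed, 2 to 10 N on the outer face 140 mm from the hinge.
- kiln_b: The other kiln, the same in looks, size, frame and hinge, but holding the AMBER glass dome; it is to be left open.
- lid_b (a joint): Lid of kiln_b, rad: 0 shut, starts 1.35 to 1.6 open; like the lid of kiln_a.

How it is judged:
By the outcome, as a careful person would: the job done as asked, in the order asked, and still so for the second after the job is handed in, with the robot touching nothing.
It also fails if it takes over 38 s, if anything falls off the work surface, if the arm or the gripper's body presses on something with over 40 N, if the wrist force passes 120 N, or if a joint passes its speed limit or range.

ROBOT

A 6-joint arm with a two-finger parallel gripper is mounted at the origin on the work surface. World frame = base frame: x ahead of the robot, y to its left, z up, the work surface at z = 0. Lengths are in mm, angles in rad, forces in N, time in s.
With the tool pointing down it reaches from about 275 to 750 mm from the base axis. Payload 10.2 kg.
Tool frame: the origin (TCP) lies midway between the tips of the shut fingers; the grasp point (between the pads) lies 19 mm behind it; z points along the fingers, y is the direction in which the jaws open and shut (so a half turn about z gives the same grasp; the last joint's range is limited). The gripper opens to 85 mm and grips with 20 to 120 N. Pads are 22 mm wide; open, the fingers measure 114 mm over their backs; the gripper's body (76 mm by 85 mm) begins 54 mm behind the grasp point. The pads swing forward as they close: fully open they stand 13 mm farther back than shut.
Start: joints at [-1.344, 0.313, 1.498, -0, 1.331, -0.223], TCP at [228.251, -472.792, 231.294] pointing down, gripper open.
Joint ranges: [-2.94, 2.94], [-0.97, 2.17], [0.19, 2.56], [-1.23, 4.37], [0.02, 3.11], [-2.88, 2.88]. Speed limits (rad/s): [2.39, 2.39, 3.01, 3.14, 3.14, 3.14].

INTERFACE

Orientations are given as a unit quaternion [w, x, y, z].
In Python, from rig import ctrl gives the robot as it stands.
- The arm moves only by the tool carry_out, never from a script. Its argument "plan" is a list of rows, each a list of 3 entries, a list of its own where there are three numbers: the finger opening in mm, from 0 to 85.4, then the shift along the tool's x, y, z in mm, then the turn, a rotation vector about the tool's x, y, z in units of 6 degrees (1.0 is 6 degrees). In form: [[grip, [x, y, z], [ax, ay, az]], ...]. A call has 1 to 20 rows; each row shifts and turns the commanded pose from where the row before left it, along the tool's axes as they then stand; what a row does not reach is not made up. A row lasts 1/12 s, in which the tool goes at most 41.7 mm and 7.16 degrees, less where a joint would pass 70% of its speed; a pose out of reach is approached as far as the arm can. A call with a gripper value outside its range is refused whole. The fingers move at their own pace and stop on an object; "grip_force" is the grip in N (left out, the last holds). Time passes only in rows, so rows that do not move let the fingers close. It gives the time, the measured TCP pose, the force and the opening at its end, in the units of the state.
- ctrl.sense(): the state, without advancing time (a new reading comes with each control period).
- ctrl.capture(name): name is "scene" or "side" or "wrist"; returns a dict with "color" (384x512x3 uint8, blue, green, red), "range_z" (384x512 float32, mm along the optical axis (not along the pixel's ray), 0 where there is no reading), "fx", "fy", "cx", "cy" (pixels), "cam_to_world" (4x4, takes a point from camera to world coordinates); the wrist camera has in their place "tool_from_camera" (4x4, takes a point from camera to tool coordinates, whose origin is the TCP and whose axes are the flange's). Camera axes: x right, y up, looking along -z (the intrinsics and any distortion apply to the point x, -y, -z); pixel columns grow to the right and rows downward; lengths in mm; the calibration is good to about 2 mm. A picture is of the moment at which its call begins: read the wrist's pose just before it.
- ctrl.finish_job(): hands the job in, once; it reports no verdict.
The state is a dict: "time_s": time; "joints": joint angles; "dq": joint speeds; "tau": joint torques, N m; "eef_pos": TCP position; "ee_rot": TCP orientation; "force": force on the tool from outside, world axes, zero at the start; "wrist_torque": the same for the moment, N m; "grip_width": opening from 0.0 (shut) to 1.0 (fully open).
Only numpy, scipy, OpenCV 4.12 (cv2) and the standard library are available. Lean on these libraries where they do the work, as an engineer would, in place of code of your own. Each camera call takes 0.05 s, during which the arm holds its last target.

## Working session

There is one attempt and no reset: what is moved stays moved. The work goes in short steps, Python scripts to look and compute and a tool call to move; the robot and the scene stay as the last step left them, time stands still between calls to the robot, and variables do not carry over. Pictures are saved under pics/ and viewed, and the job is handed in when it is done.

Besides the shell and the picture viewer there is one more tool, called as a command line: name --argument value ..., lists and objects as JSON in quotes. carry_out: Moves the arm, as the interface text tells. Its arguments: {"type":"object","properties":{"plan":{"type":"array"},"grip_force":{"type":"number"}},"required":["plan"]}

```bash
mkdir -p pics; ls
python3 - <<'E'
from rig import ctrl
import cv2,numpy as np,pickle
s=ctrl.sense();print(s)
d={}
for n in ("scene","side"):
    c=ctrl.capture(n);d[n]=c;print(n,c['fx'],c['fy'],c['cx'],c['cy'],[k for k in c],np.round(c['cam_to_world'],3).tolist())
    cv2.imwrite(f'pics/{n}0.png',c['color'])
pickle.dump(d,open('cap0.pkl','wb'))
E
```

```text
pics
{'time_s': 0.0, 'joints': array([-1.34440328e+00,  3.13459095e-01,  1.49847900e+00, -8.86316148e-06,
        1.33098290e+00, -2.23390486e-01]), 'dq': array([-0.00069443,  0.00078805, -0.00152868, -0.00108519,  0.0009226 ,
       -0.00129764]), 'tau': array([-1.86668825e-03, -4.12272441e+01, -2.59743798e+01, -2.71074186e-04,
        4.15659844e-03,  8.41257474e-06]), 'eef_pos': array([ 228.18420841, -472.5196242 ,  230.71464208]), 'ee_rot': array([-6.64161800e-04,  9.74817798e-01,  2.23001837e-01, -5.30115937e-06]), 'force': array([ 0.58310326, -1.11151842, -0.45582323]), 'wrist_torque': array([ 0.00367754, -0.02900449,  0.01324071]), 'grip_width': 0.997846198440084}
scene 401.88102717137804 401.88102717137804 246.97137123576582 192.4607822310193 ['color', 'range_z', 'fx', 'fy', 'cx', 'cy', 'cam_to_world'] [[-0.996, -0.089, 0.021, 570.537], [0.091, -0.939, 0.332, 259.868], [-0.01, 0.333, 0.943, 952.008], [0.0, 0.0, 0.0, 1.0]]
side 386.5568117351034 386.5568117351034 249.25242725528457 196.19562207894708 ['color', 'range_z', 'fx', 'fy', 'cx', 'cy', 'cam_to_world'] [[-0.41, -0.875, 0.258, 752.51], [0.912, -0.391, 0.123, 76.519], [-0.007, 0.285, 0.958, 862.974], [0.0, 0.0, 0.0, 1.0]]
```

View pics/scene0.png

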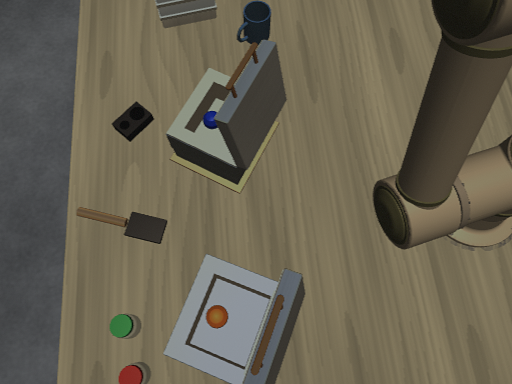

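View pics/side0.png

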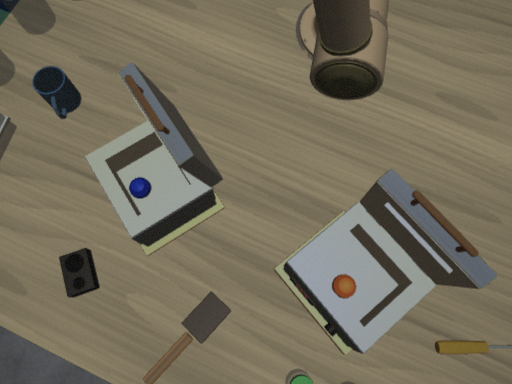

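Scene view: the blue kiln is at about (215,120), with its lid leaning on the robot side, and the amber kiln is at about (225,320). The side view agrees: blue at (140,188), amber at (344,286). Next I measure the blue kiln's pose and lid.

```bash
cat > h.py <<'E'
import numpy as np,pickle,cv2
def cloud(c):
    z=c['range_z'].astype(float);v,u=np.mgrid[0:z.shape[0],0:z.shape[1]]
    p=np.stack([(u-c['cx'])/c['fx']*z,-(v-c['cy'])/c['fy']*z,-z,np.ones_like(z)],-1)
    w=p@np.array(c['cam_to_world']).T
    w=w[...,:3].copy();w[z==0]=np.nan
    return w
E
python3 - <<'E'
from h import *
d=pickle.load(open('cap0.pkl','rb'))
for n,c in d.items():
    w=cloud(c);b=c['color'].astype(int)
    print(n,'nan',np.isnan(w[...,0]).mean())
    hsv=cv2.cvtColor(c['color'],cv2.COLOR_BGR2HSV)
    m=(hsv[...,0]>110)&(hsv[...,0]<130)&(hsv[...,1]>180)&(hsv[...,2]>60)
    print('blue',m.sum(),np.nanmedian(w[m],0))
    m=(hsv[...,0]>3)&(hsv[...,0]<18)&(hsv[...,1]>190)&(hsv[...,2]>120)
    print('amber',m.sum(),np.nanmedian(w[m],0))
    # rim plane z~175
    x,y,z=w[...,0],w[...,1],w[...,2]
    for nm,sgn in (('neg',-1),('pos',1)):
        r=(abs(z-175)<5)&(x>350)&(x<900)&((y<150) if sgn<0 else (y>200))
        k=cv2.morphologyEx(r.astype(np.uint8),cv2.MORPH_OPEN,np.ones((3,3)))
        nl,l,st,_=cv2.connectedComponentsWithStats(k)
        for i in range(1,nl):
            if st[i,4]>150:
                P=w[l==i];rect=cv2.minAreaRect(P[:,:2].astype(np.float32))
                print(nm,st[i],np.median(P[:,2]),rect,np.round(cv2.boxPoints(rect),0).tolist())
E
```

```text
scene nan 0.00384521484375
blue 141 [ 624.18057888 -237.18847995  100.31190367]
amber 182 [634.11174877 225.8176107  115.46002871]
side nan 0.003926595052083333
blue 277 [ 622.15640908 -239.8643546    98.39715814]
amber 2 [654.11618013 219.04363829 111.12488057]
```

```bash
python3 - <<'E'
from h import *
d=pickle.load(open('cap0.pkl','rb'))
pts={'scene':[(212,120),(195,85),(180,130),(205,155),(250,120),(265,80),(235,60),(228,140),(243,170),(320,20),(320,300),(120,180),(217,316)],'side':[(140,188),(110,160),(150,225),(180,110),(150,90),(205,185),(150,105),(40,200),(250,150)]}
for n,c in d.items():
    w=cloud(c)
    for u,v in pts[n]: print(n,(u,v),c['color'][v,u],c['range_z'][v,u],np.round(w[v,u]))
E
python3 -c "
import cv2
a=cv2.imread('pics/scene0.png')[30:200,150:310];cv2.imwrite('pics/a1.png',cv2.resize(a,None,fx=3.5,fy=3.5,interpolation=2))
a=cv2.imread('pics/side0.png')[50:260,70:240];cv2.imwrite('pics/a2.png',cv2.resize(a,None,fx=2.8,fy=2.8,interpolation=2))"
```

```text
scene (212, 120) [151  71  55] 964.3015 [ 618. -232.  101.]
scene (195, 85) [ 78 102 110] 1112.3236 [ 664. -402.    4.]
scene (180, 130) [134 150 143] 917.9963 [ 691. -193.  135.]
scene (205, 155) [29 31 33] 914.7293 [ 639. -133.  119.]
scene (250, 120) [51 58 61] 799.1811 [ 535. -140.  246.]
scene (265, 80) [54 62 65] 792.98364 [ 498. -209.  278.]
scene (235, 60) [ 88 113 123] 1144.3545 [ 546. -478.   -1.]
scene (228, 140) [38 43 45] 778.7666 [582. -98. 252.]
scene (243, 170) [30 33 34] 988.77136 [ 554. -122.   38.]
scene (320, 20) [ 83 106 115] 1188.4282 [ 285. -594.   -1.]
scene (320, 300) [ 90 116 125] 922.6548 [406. 200.  -2.]
scene (120, 180) [ 87 111 121] 1022.14453 [ 868. -139.    2.]
scene (217, 316) [ 47 107 139] 792.4671 [634. 220. 124.]
side (140, 188) [148  61  47] 800.4895 [ 624. -235.  102.]
side (110, 160) [44 55 59] 794.43097 [ 600. -312.  125.]
side (150, 225) [129 134 131] 743.7927 [ 688. -168.  136.]
side (180, 110) [ 91 115 123] 970.21857 [ 385. -286.   -4.]
side (150, 90) [101  99  94] 621.56915 [ 508. -212.  317.]
side (205, 185) [157 162 155] 767.5549 [ 571. -107.  134.]
side (150, 105) [74 75 79] 616.7434 [ 531. -201.  315.]
side (40, 200) [ 93 116 126] 902.91815 [ 728. -477.   -1.]
side (250, 150) [ 93 116 126] 935.5663 [413. -81.  -2.]
```

View pics/a1.png

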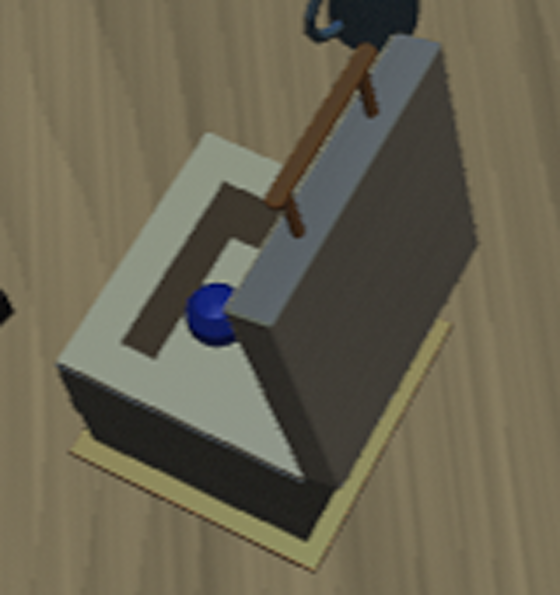

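View pics/a2.png

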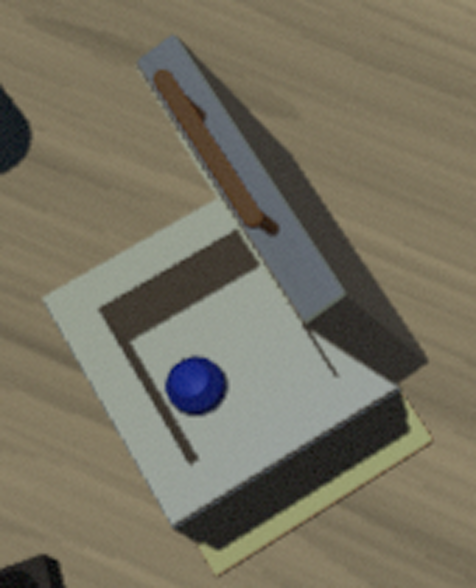

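The rim measures about z=135, so this kiln's plinth is only about 5 mm high, which fits the given range. The other rim comes next, then the lid plane and frame fits.

Run:
```python
from h import *
d=pickle.load(open('cap0.pkl','rb'))
for n,c in d.items():
    w=cloud(c);x,y,z=np.moveaxis(w,-1,0)
    r=(abs(z-135)<5)&(x>400)&(x<850)&(y<20)&(y>-480)
    nl,l,st,_=cv2.connectedComponentsWithStats(r.astype(np.uint8))
    i=1+np.argmax(st[1:,4]);P=w[l==i];rect=cv2.minAreaRect(P[:,:2].astype(np.float32))
    print(n,st[i],'z',np.median(P[:,2]),rect,np.round(cv2.boxPoints(rect)).tolist())
    # lid: points above 150
    r=(z>155)&(z<350)&(x>400)&(x<750)&(y<20)&(y>-450)
    nl,l,st,_=cv2.connectedComponentsWithStats(r.astype(np.uint8))
    i=1+np.argmax(st[1:,4]);P=w[l==i];print('lid',st[i],P.min(0),P.max(0))
    # ransac planes
    rng=np.random.default_rng(0);Q=P
    for k in range(3):
        best=None
        for _ in range(500):
            a=Q[rng.choice(len(Q),3,False)];nn=np.cross(a[1]-a[0],a[2]-a[0])
            if np.linalg.norm(nn)<1:continue
            nn/=np.linalg.norm(nn);m=abs((Q-a[0])@nn)<2
            if best is None or m.sum()>best.sum():best=m
        R=Q[best];cc=R.mean(0);nv=np.linalg.svd(R-cc)[2][2];nv*=np.sign(nv@(np.array([-1,0,.3])))
        print(' plane',len(R),'c',np.round(cc,1),'n',np.round(nv,3),'min',R.min(0).round(),'max',R.max(0).round());Q=Q[~best]
        if len(Q)<100:break
```

```text
scene [ 166   68   71  100 1968] z 135.6519290355235 ((595.31005859375, -224.36978149414062), (203.7476043701172, 181.19198608398438), 57.70208740234375) [[464.0, -262.0], [617.0, -359.0], [726.0, -187.0], [573.0, -90.0]]
lid [ 213   39   73  129 5067] [ 444.77109442 -278.2049632   155.08169967] [604.40334224 -77.9188374  349.75596653]
 plane 3454 c [ 516.7 -168.5  246.8] n [-0.821  0.526  0.22 ] min [ 445. -265.  155.] max [582. -78. 321.]
 plane 1022 c [ 543.  -185.1  315. ] n [ 0.195 -0.125  0.973] min [ 478. -278.  310.] max [602. -99. 319.]
 plane 409 c [579.4 -96.7 240.8] n [-0.549 -0.836  0.001] min [ 555. -116.  155.] max [604. -80. 315.]
side [  85  121  128  118 3609] z 135.05424998045817 ((595.0558471679688, -224.3824920654297), (203.6873016357422, 182.2662353515625), 57.85478591918945) [[464.0, -262.0], [618.0, -359.0], [726.0, -187.0], [572.0, -90.0]]
lid [ 119   63  103  123 3373] [ 443.99493205 -278.42214523  155.02671631] [603.31123052 -79.59632438 349.98848802]
 plane 1498 c [ 544.1 -178.3  314.8] n [ 0.193 -0.126  0.973] min [ 475. -278.  308.] max [603. -98. 319.]
 plane 1117 c [ 518.6 -164.6  245.9] n [-0.821  0.528  0.218] min [ 444. -262.  155.] max [580. -80. 320.]
 plane 546 c [580.7 -98.2 244.3] n [-0.564 -0.826  0.004] min [ 555. -115.  155.] max [603. -82. 317.]
```

The two views agree:
- **Kiln:** centre (595, -224), with its +x direction at azimuth 147.8°.
- **Hinge:** (519, -176, 135.5).
- **Lid:** open 1.35 rad, outer plane 30.4 mm off the hinge (30 expected).

Next I work out the approach from these.

```bash
cat > plan.py <<'E'
from h import *
from scipy.spatial.transform import Rotation as R, Slerp
az=np.deg2rad(147.8);xk=np.array([np.cos(az),np.sin(az),0]);zz=np.array([0,0,1.])
yk=np.cross(zz,xk)
H=np.array([595.2,-224.4,0])+90*xk+135.5*zz
def rot(phi): # tool z tilted phi from down toward -xk ; tool y toward -xk
    z=-np.cos(phi)*zz-np.sin(phi)*xk
    x=yk.copy(); y=np.cross(z,x)
    if y@(-xk)<0: x=-x;y=-y
    return R.from_matrix(np.stack([x,y,z],1))
def pose(th,r=140,press=0,phi=None):
    phi=th*.5 if phi is None else phi
    u=-xk*np.cos(th)+zz*np.sin(th);n=xk*np.sin(th)+zz*np.cos(th)
    return H+r*u+(30+14.5*abs(np.sin(th-phi))-press)*n, rot(phi), n
def q2r(q): return R.from_quat([q[1],q[2],q[3],q[0]])
def rows(p,r,targets,grip=0):
    out=[]
    for P,T,N in targets:
        p0,r0=p.copy(),r;sl=Slerp([0,1],R.concatenate([r0,T]))
        for i in range(1,N+1):
            tp=p0+(P-p0)*i/N;tr=sl(i/N)
            s=np.round(r.inv().apply(tp-p)*2)/2
            a=np.round(np.rad2deg((r.inv()*tr).as_rotvec())/6*20)/20
            out.append([grip,s.tolist(),a.tolist()])
            p=p+r.apply(s);r=r*R.from_rotvec(np.deg2rad(a*6))
    return out,p,r
E
python3 - <<'E'
from plan import *
from rig import ctrl
s=ctrl.sense();p,r=np.array(s['eef_pos']),q2r(s['ee_rot'])
P,T,n=pose(1.35)
o,p,r=rows(p,r,[(np.array([330,-250,310.]),rot(0),9),(P+50*n,T,8)])
print(np.round(P+50*n),np.round(P),r.as_matrix().round(2).tolist());print(str(o).replace(' ',''))
E
```

```text
[ 471. -146.  292.] [ 513. -172.  281.] [[0.53, 0.66, 0.53], [0.85, -0.42, -0.33], [0.0, 0.62, -0.78]]
[[0,[21.0,-17.5,-9.0],[-0.0,-0.0,-0.6]],[0,[22.0,-16.0,-8.5],[-0.0,-0.0,-0.6]],[0,[23.0,-14.5,-9.0],[-0.0,-0.0,-0.6]],[0,[23.5,-13.0,-8.5],[-0.0,-0.0,-0.55]],[0,[24.5,-12.0,-9.0],[-0.0,-0.0,-0.6]],[0,[25.5,-10.0,-8.5],[-0.0,-0.0,-0.6]],[0,[26.0,-8.5,-9.0],[-0.0,-0.0,-0.6]],[0,[26.0,-7.0,-8.5],[-0.0,-0.0,-0.6]],[0,[27.0,-5.5,-9.0],[-0.0,-0.0,-0.6]],[0,[20.5,8.0,2.5],[-0.8,-0.0,0.0]],[0,[20.0,8.0,3.0],[-0.8,-0.0,0.0]],[0,[20.5,7.5,3.5],[-0.8,-0.0,0.0]],[0,[20.5,7.5,4.0],[-0.85,-0.0,0.0]],[0,[20.0,7.0,5.0],[-0.8,-0.0,0.0]],[0,[20.5,6.5,5.5],[-0.8,-0.0,0.0]],[0,[20.5,5.5,6.0],[-0.8,-0.0,0.0]],[0,[20.0,5.5,6.5],[-0.8,-0.0,0.0]]]
```

carry_out --plan '[[0,[21,-17.5,-9],[0,0,-0.6]],[0,[22,-16,-8.5],[0,0,-0.6]],[0,[23,-14.5,-9],[0,0,-0.6]],[0,[23.5,-13,-8.5],[0,0,-0.55]],[0,[24.5,-12,-9],[0,0,-0.6]],[0,[25.5,-10,-8.5],[0,0,-0.6]],[0,[26,-8.5,-9],[0,0,-0.6]],[0,[26,-7,-8.5],[0,0,-0.6]],[0,[27,-5.5,-9],[0,0,-0.6]],[0,[20.5,8,2.5],[-0.8,0,0]],[0,[20,8,3],[-0.8,0,0]],[0,[20.5,7.5,3.5],[-0.8,0,0]],[0,[20.5,7.5,4],[-0.85,0,0]],[0,[20,7,5],[-0.8,0,0]],[0,[20.5,6.5,5.5],[-0.8,0,0]],[0,[20.5,5.5,6],[-0.8,0,0]],[0,[20,5.5,6.5],[-0.8,0,0]],[0,[0,0,0],[0,0,0]],[0,[0,0,0],[0,0,0]]]' --grip_force 40

```text
time_s: 1.68
eef_pos: [471.1, -145.7, 291.0]
ee_rot: [0.289, 0.826, 0.458, 0.16]
force: [-0.7, 0.1, 0.4]
grip_width: -0.001
```

```bash
cat > seg.py <<'E'
import sys
from plan import *
from rig import ctrl
# args: approach rows, then th0 th1 N press
def show(tg):
    s=ctrl.sense();p,r=np.array(s['eef_pos']),q2r(s['ee_rot'])
    o,p,r=rows(p,r,tg);print(len(o),str(o).replace(' ','').replace('-0.0','0').replace('.0,',',').replace('.0]',']'))
    print(p.round(1))
def arc(a,b,N,press): return [(*pose(t,press=press)[:2],1) for t in np.linspace(a,b,N+1)[1:]]
E
python3 - <<'E'
from seg import *
P,T,n=pose(1.35)
show([(P+10*n,T,4),(P,T,3)]+arc(1.35,1.11,12,1))
E
```

```text
19 [[0,[0,6.5,8],[0,0,0]],[0,[-0.5,6.5,7.5],[0,0,0]],[0,[0,6.5,8],[0,0,0]],[0,[0,6.5,7.5],[0,0,0.05]],[0,[0,2,2.5],[0,0,0]],[0,[0,2,3],[0,0,0]],[0,[0,2.5,2.5],[0,0,0]],[0,[0,3,2.5],[0.1,0,0]],[0,[0,2,2],[0.05,0,0]],[0,[0,2.5,1.5],[0.1,0,0]],[0,[0,2.5,2],[0.1,0,0]],[0,[0,2,2],[0.1,0,0]],[0,[0,2.5,2],[0.1,0,0]],[0,[0,2,2],[0.1,0,0]],[0,[0,2.5,2],[0.1,0,0]],[0,[0,2,2],[0.1,0,0]],[0,[0,2.5,2],[0.1,0,0]],[0,[0,2,2],[0.1,0,0]],[0,[0,2.5,2],[0.1,0,0]]]
[ 544.1 -192.1  277.5]
```

carry_out --plan '[[0,[0,6.5,8],[0,0,0]],[0,[-0.5,6.5,7.5],[0,0,0]],[0,[0,6.5,8],[0,0,0]],[0,[0,6.5,7.5],[0,0,0.05]],[0,[0,2,2.5],[0,0,0]],[0,[0,2,3],[0,0,0]],[0,[0,2.5,2.5],[0,0,0]],[0,[0,3,2.5],[0.1,0,0]],[0,[0,2,2],[0.05,0,0]],[0,[0,2.5,1.5],[0.1,0,0]],[0,[0,2.5,2],[0.1,0,0]],[0,[0,2,2],[0.1,0,0]],[0,[0,2.5,2],[0.1,0,0]],[0,[0,2,2],[0.1,0,0]],[0,[0,2.5,2],[0.1,0,0]],[0,[0,2,2],[0.1,0,0]],[0,[0,2.5,2],[0.1,0,0]],[0,[0,2,2],[0.1,0,0]],[0,[0,2.5,2],[0.1,0,0]]]'

```text
time_s: 3.27
eef_pos: [543.5, -192.9, 277.8]
ee_rot: [0.238, 0.843, 0.464, 0.132]
force: [-7.4, 1.9, -0.4]
grip_width: 0.0
```

Run:
```python
from seg import *
c=ctrl.capture('side');cv2.imwrite('pics/s2.png',c['color'])
show(arc(1.11,.71,20,1))
```

```text
20 [[0,[1,1.5,2.5],[0.05,0,05]],[0,[0,2,2],[0.1,0,0]],[0,[0,2,2],[0.1,0,0]],[0,[0,2,2.5],[0.1,0,0]],[0,[0,2,2],[0.1,0,0]],[0,[0,2,2],[0.1,0,0]],[0,[0,2,2.5],[0.1,0,0]],[0,[0,2,2],[0.05,0,0]],[0,[0,2,2.5],[0.1,0,0]],[0,[0,2,2.5],[0.1,0,0]],[0,[0,2,2],[0.1,0,0]],[0,[0,2,2.5],[0.1,0,0]],[0,[0,1.5,2.5],[0.1,0,0]],[0,[0,2,2.5],[0.1,0,0]],[0,[0,2,2.5],[0.1,0,0]],[0,[0,1.5,2],[0.1,0,0]],[0,[0,2,2.5],[0.1,0,0]],[0,[0,1.5,2.5],[0.1,0,0]],[0,[0,1.5,2.5],[0.05,0,0]],[0,[0,2,2.5],[0.1,0,0]]]
[ 590.2 -221.2  252.8]
```

View pics/s2.png

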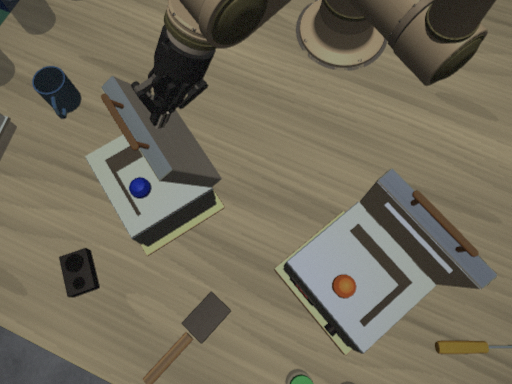

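The picture shows the fingertips at about (160,118) on the outer face mid-width. The lid has swung forward, its lip now running from (105,80) to (165,175), and the amber lid hasn't changed. The force is about 8 N, within the expected range, so I continue.

carry_out --plan '[[0,[0.5,1.5,2.5],[0.05,0,0]],[0,[0,2,2],[0.1,0,0]],[0,[0,2,2],[0.1,0,0]],[0,[0,2,2.5],[0.1,0,0]],[0,[0,2,2],[0.1,0,0]],[0,[0,2,2],[0.1,0,0]],[0,[0,2,2.5],[0.1,0,0]],[0,[0,2,2],[0.05,0,0]],[0,[0,2,2.5],[0.1,0,0]],[0,[0,2,2.5],[0.1,0,0]],[0,[0,2,2],[0.1,0,0]],[0,[0,2,2.5],[0.1,0,0]],[0,[0,1.5,2.5],[0.1,0,0]],[0,[0,2,2.5],[0.1,0,0]],[0,[0,2,2.5],[0.1,0,0]],[0,[0,1.5,2],[0.1,0,0]],[0,[0,2,2.5],[0.1,0,0]],[0,[0,1.5,2.5],[0.1,0,0]],[0,[0,1.5,2.5],[0.05,0,0]],[0,[0,2,2.5],[0.1,0,0]]]'

```text
time_s: 4.98
eef_pos: [590.1, -221.7, 253.5]
ee_rot: [0.156, 0.862, 0.474, 0.088]
force: [-3.9, 1.5, 1.6]
grip_width: 0.002
```

Run:
```python
from seg import *
show(arc(.71,.31,20,1))
```

```text
20 [[0,[0.5,1,3.5],[0.15,0,05]],[0,[0,1.5,2.5],[0.1,0,0]],[0,[0,1.5,2.5],[0.1,0,0]],[0,[0,2,2.5],[0.1,0,0]],[0,[0,1.5,2.5],[0.1,0,0]],[0,[0,1.5,2.5],[0.05,0,0]],[0,[0,1.5,3],[0.1,0,0]],[0,[0,1,2.5],[0.1,0,0]],[0,[0,1.5,2.5],[0.1,0,0]],[0,[0,1.5,3],[0.1,0,0]],[0,[0,1.5,2.5],[0.1,0,0]],[0,[0,1,3],[0.1,0,0]],[0,[0,1.5,2.5],[0.1,0,0]],[0,[0,1,2.5],[0.1,0,0]],[0,[0,1.5,3],[0.1,0,0]],[0,[0,1,2.5],[0.1,0,0]],[0,[0,1.5,3],[0.05,0,0]],[0,[0,1,3],[0.1,0,0]],[0,[0,1,2.5],[0.1,0,0]],[0,[0,1,3],[0.1,0,0]]]
[ 623.9 -242.2  207.8]
```

carry_out --plan '[[0,[0.5,1,3.5],[0.15,0,0]],[0,[0,1.5,2.5],[0.1,0,0]],[0,[0,1.5,2.5],[0.1,0,0]],[0,[0,2,2.5],[0.1,0,0]],[0,[0,1.5,2.5],[0.1,0,0]],[0,[0,1.5,2.5],[0.05,0,0]],[0,[0,1.5,3],[0.1,0,0]],[0,[0,1,2.5],[0.1,0,0]],[0,[0,1.5,2.5],[0.1,0,0]],[0,[0,1.5,3],[0.1,0,0]],[0,[0,1.5,2.5],[0.1,0,0]],[0,[0,1,3],[0.1,0,0]],[0,[0,1.5,2.5],[0.1,0,0]],[0,[0,1,2.5],[0.1,0,0]],[0,[0,1.5,3],[0.1,0,0]],[0,[0,1,2.5],[0.1,0,0]],[0,[0,1.5,3],[0.05,0,0]],[0,[0,1,3],[0.1,0,0]],[0,[0,1,2.5],[0.1,0,0]],[0,[0,1,3],[0.1,0,0]]]'

```text
time_s: 6.65
eef_pos: [624.1, -242.4, 207.9]
ee_rot: [0.068, 0.874, 0.48, 0.039]
force: [-1.3, -2.4, 2.8]
grip_width: 0.001
```

Run:
```python
from seg import *
show(arc(.31,.07,20,1))
```

```text
20 [[0,[0,0.5,1.5],[0.05,05,05]],[0,[0,0.5,1.5],[0.1,0,0]],[0,[0,0.5,2],[0.05,0,0]],[0,[0,0.5,1.5],[0.05,0,0]],[0,[0,1,2],[0.05,0,0]],[0,[0,0.5,1.5],[0.05,0,0]],[0,[0,0.5,2],[0.05,0,0]],[0,[0,0.5,1.5],[0.05,0,0]],[0,[0,0.5,1.5],[0.1,0,0]],[0,[0,0.5,2],[0.05,0,0]],[0,[0,0.5,1.5],[0.05,0,0]],[0,[0,0.5,2],[0.05,0,0]],[0,[0,0.5,1.5],[0.05,0,0]],[0,[0,0.5,2],[0.05,0,0]],[0,[0,0.5,1.5],[0.05,0,0]],[0,[0,0.5,2],[0.1,0,0]],[0,[0,0.5,1.5],[0.05,0,0]],[0,[0,0.5,2],[0.05,0,0]],[0,[0,0.5,1.5],[0.05,0.05,0]],[0,[0,0.5,2],[0.05,0,0]]]
[ 635.7 -249.8  174.6]
```

carry_out --plan '[[0,[0,0.5,1.5],[0.05,0,0]],[0,[0,0.5,1.5],[0.1,0,0]],[0,[0,0.5,2],[0.05,0,0]],[0,[0,0.5,1.5],[0.05,0,0]],[0,[0,1,2],[0.05,0,0]],[0,[0,0.5,1.5],[0.05,0,0]],[0,[0,0.5,2],[0.05,0,0]],[0,[0,0.5,1.5],[0.05,0,0]],[0,[0,0.5,1.5],[0.1,0,0]],[0,[0,0.5,2],[0.05,0,0]],[0,[0,0.5,1.5],[0.05,0,0]],[0,[0,0.5,2],[0.05,0,0]],[0,[0,0.5,1.5],[0.05,0,0]],[0,[0,0.5,2],[0.05,0,0]],[0,[0,0.5,1.5],[0.05,0,0]],[0,[0,0.5,2],[0.1,0,0]],[0,[0,0.5,1.5],[0.05,0,0]],[0,[0,0.5,2],[0.05,0,0]],[0,[0,0.5,1.5],[0.05,0,0]],[0,[0,0.5,2],[0.05,0,0]]]'

```text
time_s: 8.32
eef_pos: [635.6, -249.6, 174.5]
ee_rot: [0.015, 0.876, 0.482, 0.01]
force: [-0.7, -1.3, 2.1]
grip_width: 0.004
```

Run:
```python
from seg import *
print(ctrl.sense()['force'])
show(arc(.07,0,14,1))
```

```text
[-0.7121483  -1.27932488  2.11783663]
14 [[0,[0,0,0.5],[0.05,05,05]],[0,[0,0.5,0.5],[0,0,0]],[0,[0,0,1],[0.05,0,0]],[0,[0,0,0.5],[0,0,0]],[0,[0,0.5,1],[0,0,0]],[0,[0,0,0.5],[0.05,0,0]],[0,[0,0,1],[0,0,0]],[0,[0,0.5,0.5],[0.05,0,0]],[0,[0,0,1],[0,0,0]],[0,[0,0,0.5],[0.05,0,0]],[0,[0,0.5,1],[0,0,0]],[0,[0,0,0.5],[0.05,0,0]],[0,[0,0,1],[0,0,0]],[0,[0,0.5,0.5],[0.05,0,0]]]
[ 637.8 -251.   164.6]
```

carry_out --plan '[[0,[0,0,0.5],[0.05,0,0]],[0,[0,0.5,0.5],[0,0,0]],[0,[0,0,1],[0.05,0,0]],[0,[0,0,0.5],[0,0,0]],[0,[0,0.5,1],[0,0,0]],[0,[0,0,0.5],[0.05,0,0]],[0,[0,0,1],[0,0,0]],[0,[0,0.5,0.5],[0.05,0,0]],[0,[0,0,1],[0,0,0]],[0,[0,0,0.5],[0.05,0,0]],[0,[0,0.5,1],[0,0,0]],[0,[0,0,0.5],[0.05,0,0]],[0,[0,0,1],[0,0,0]],[0,[0,0,0.5],[0.05,0,0]],[0,[0,0,0],[0,0,0]],[0,[0,0,0],[0,0,0]]]'

```text
time_s: 9.65
eef_pos: [637.6, -250.7, 166.4]
ee_rot: [-0.0, 0.876, 0.482, 0.002]
force: [-3.3, 2.2, 10.8]
grip_width: 0.003
```

The TCP has stopped at z=166.4 with the force up to 11 N, so the lid seems to be on its seat. A slightly firmer press will tell.

carry_out --plan '[[0,[0,0,0.5],[0,0,0]],[0,[0,0,0.5],[0,0,0]],[0,[0,0,0.5],[0,0,0]],[0,[0,0,0.5],[0,0,0]],[0,[0,0,0],[0,0,0]],[0,[0,0,0],[0,0,0]]]'

```text
time_s: 10.15
eef_pos: [637.7, -250.8, 166.4]
ee_rot: [0.0, 0.876, 0.482, 0.002]
force: [-7.8, 3.8, 20.3]
grip_width: 0.001
```

The height didn't change while the force doubled to 20 N, so the lid is seated. I retreat slowly straight up, then back towards the base.

carry_out --plan '[[0,[0,0,-1],[0,0,0]],[0,[0,0,-2],[0,0,0]],[0,[0,0,-4],[0,0,0]],[0,[0,0,-10],[0,0,0]],[0,[0,0,-20],[0,0,0]],[0,[0,0,-20],[0,0,0]],[0,[0,0,-20],[0,0,0]],[0,[0,0,-20],[0,0,0]],[0,[0,0,-20],[0,0,0]],[0,[0,-25,0],[0,0,0]],[0,[0,-25,0],[0,0,0]],[0,[0,-25,0],[0,0,0]],[0,[0,-25,0],[0,0,0]],[0,[0,-25,0],[0,0,0]],[0,[0,-25,0],[0,0,0]],[0,[0,-25,0],[0,0,0]],[0,[0,-25,0],[0,0,0]],[0,[0,0,0],[0,0,0]],[0,[0,0,0],[0,0,0]]]'

```text
time_s: 11.73
eef_pos: [468.2, -143.8, 280.8]
ee_rot: [-0.0, 0.876, 0.482, 0.002]
force: [0.1, -0.6, 0.4]
grip_width: -0.001
```

Run:
```python
from seg import *
print(ctrl.sense()['force'])
for n in('side','scene'):
    c=ctrl.capture(n);cv2.imwrite(f'pics/{n}9.png',c['color'])
    w=cloud(c);x,y,z=np.moveaxis(w,-1,0)
    lx=(w-H)@(-xk);ly=(w-H)@yk
    m=(abs(lx-90)<80)&(abs(ly)<85)&(z>150)&(z<200)
    A=np.c_[lx[m],ly[m],np.ones(m.sum())];k=np.linalg.lstsq(A,z[m],rcond=None)[0]
    print(n,m.sum(),'slope',k[:2],'z0',k[2],'median',np.median(z[m]))
```

```text
[ 0.09990726 -0.62389842  0.39537097]
side 6801 slope [ 0.00019795 -0.00104715] z0 165.6766008432707 median 165.69720180576894
scene 4697 slope [ 0.0001945  -0.00077456] z0 166.3094445946244 median 166.34190496611643
```

View pics/side9.png

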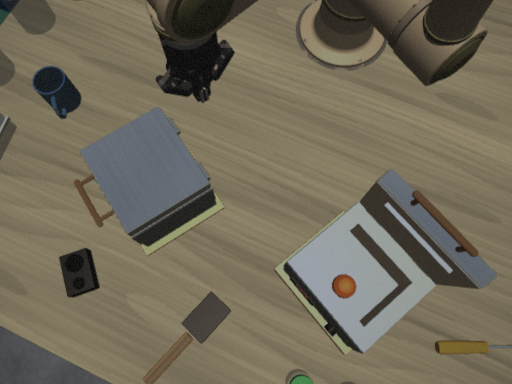

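The lid at about (150,175) lies flat: its slope is 0.0002 rad and its outer face is at z≈166, as it should be when shut. The gripper at (200,75) is clear of everything, and the amber kiln at (344,286) is still open and hasn't changed.

```bash
python3 -c "
from rig import ctrl
print(ctrl.finish_job())"
```

```text
the job is handed in; nothing more can be done
None
```

The blue kiln's lid is fully shut, the amber kiln is still open, and I handed the job in at about 12 s of the 38 s allowed.

- **Pushing:** I pushed the lid down with the closed fingertips from about 1.35 rad, at roughly 0.24 rad/s and slower near the end. The force read 2 to 8 N between steps while it moved.
- **Seating:** a firmer press at the end raised the upward force from 11 to 20 N with no change in height, so the lid was on its seat. I then lifted off slowly and backed away.
- **Last checks:** both cameras show the lid flat to within about 0.001 rad. Its outer face is at z = 165.7 mm in one view and 166.3 mm in the other, against about 165.5 expected from the measured rim. That difference is within the 2 mm calibration. The wrist force is about zero, so the robot is touching nothing, and the amber lid looks unchanged from the start.

No checks failed.

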